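# Hang the rinsed vial basket up to drain

## Robot

A 6-joint arm with a two-finger parallel gripper is mounted at the origin on the work surface. World frame = base frame: x ahead of the robot, y to its left, z up, the work surface at z = 0. Lengths are in mm, angles in rad, forces in N, time in s.
With the tool pointing down it reaches from about 250 to 800 mm from the base axis. Payload 8.5 kg.
Tool frame: the origin (TCP) lies midway between the tips of the shut fingers; the grasp point (between the pads) lies 19 mm behind it; z points along the fingers, x is the direction in which the jaws open and shut, and the axes are right-handed (so a half turn about z gives the same grasp; the last joint's range is limited). The gripper opens to 85 mm and grips with 20 to 120 N. Pads are 22 mm wide; open, the fingers measure 114 mm over their backs; the gripper's body (76 mm by 85 mm) begins 54 mm behind the grasp point. The pads swing forward as they close: fully open they stand 13 mm farther back than shut.
Start: joints at [1.154, 0.238, -0.013, 1.319, 0, 1.571], TCP at [212.52, 480.015, 231.276] pointing down, gripper open.
Joint ranges: [-2.66, 2.66], [-1.03, 1.9], [-1.14, 1.46], [-1.82, 2.27], [-1.45, 1.34], [-3.14, 3.14]. Speed limits (rad/s): [2.22, 2.22, 2.79, 3.14, 3.14, 3.14].

## Interface

Orientations are given as [roll, pitch, yaw] about the fixed x, y, z axes, in that order (R = Rz(yaw) Ry(pitch) Rx(roll)).
In Python, from plant import robot gives the robot as it stands. The module is installed in compiled form; this text tells all that it offers.
- The arm moves only by the tool send_rows, never from a script. Its argument "motion" is a list of rows, each a list of 3 entries, a list of its own where there are three numbers: the shift along the tool's x, y, z in cm, then the turn, a rotation vector about the tool's x, y, z in degrees, then the opening, from 0 (shut) to 1 (fully open). In form: [[[x, y, z], [ax, ay, az], jaw], ...]. A call has exactly 10 rows; each row is the pose to reach, as a shift and turn from the pose measured when the call began, along the tool's axes at that moment; what a row does not reach only later rows make up. A row lasts 1/10 s, in which the tool goes at most 50 mm and 8.59 degrees, less where a joint would pass 70% of its speed; a pose out of reach is approached as far as the arm can. A call with a gripper value outside its range is refused whole. The fingers move at their own pace and stop on an object; "force" is the grip in N (left out, the last holds). Time passes only in rows, so rows that repeat a pose let the fingers close, or fill a call up. It gives the time, the measured TCP pose, the force and the opening at its end, in the units of the state.
- robot.observe(): the state, without advancing time (a new reading comes with each control period).
- robot.capture(name): name is "scene" or "top"; returns a dict with "image" (384x512x3 uint8, red, green, blue), "intrinsics" (3x3 intrinsics, pixels), "R" (3x3) and "t" (3): a world point X has camera coordinates R X + t. Camera axes: x right, y down, z forward; pixel columns grow to the right and rows downward; lengths in mm; the calibration is good to about 2 mm. A picture is of the moment at which its call begins. There is no depth.
- robot.job_done(): hands the job in, once; it reports no verdict.
Trained networks look in a picture, given as the dict that the camera call returned (one of the last four; its "shot" number tells which), for a name from the list of things; names that differ only in an ending like _2 or _b are one class to them, and where a whole thing is asked for, a point or a joint stands for the part that bears it (a point fixed in the world has none). Each returns a list of dicts, best first, with "score" (0 to 1); they miss things now and then, are a little off and sometimes report something else, mostly with a low value. They report only what shows in the picture. A call takes as long as a camera call.
- robot.masks_of(picture, name): "region" (384x512 bool, what is visible of it).
- robot.pinpoint(picture, name): "xyz" ([x, y, z] in mm, in world coordinates, good to about 4 mm: a listed point, or the origin of a listed thing).
The state is a dict: "time_s": time; "joint_pos": joint angles; "joint_velocities": joint speeds; "tau": joint torques, N m; "eef_pos": TCP position; "eef_rot": TCP orientation; "contact_force": force on the tool from outside, world axes, zero at the start; "torque": the same for the moment, N m; "width": opening from 0.0 (shut) to 1.0 (fully open).
Only numpy, scipy, OpenCV 4.12 (cv2) and the standard library are available. Lean on these libraries where they do the work, as an engineer would, in place of code of your own. Each camera call takes 0.05 s, during which the arm holds its last target.

## Task

The steel basket of rinsed vials stands on the lab bench with its swing bail folded down. With the basket still standing in place on the bench, swing the bail upright, then lift the basket by the bail and hang it by the bail's crossbar in both prongs of the drip stand's hook. Lower it gently until the hook carries it, without dropping it or pressing hard on the hook, keep the basket level, and leave it hanging still without disturbing the other things.

Things in the scene. Friction and masses are not known exactly. Their poses are not given: they have to be found in the camera images.
- basket: Open perforated steel basket, 100 (its x) by 120 (its y) by 70 mm high, walls 2 mm, glass vials inside to 56 mm. About 0.6 kg with its bail (varies by a quarter). Origin: centre of its underside; z up. It stands loose on the bench (height 0); a sideways push of 2 to 4 N makes it slide.
- bail (a joint): Bail angle (rad) from its folded stop, where it starts at 0, 0.20 rad above level: crossbar 103 mm out on the basket's -x side, 86 mm above the bench, free space under it, 49 mm clear of the wall. 1.37 is upright, 2.7 the stop on the other side. Raising it takes about 0.5 N at the crossbar; pivot friction holds it if left within 0.3 rad of upright, elsewhere it may fall back or over.
- bail_pivot (a point): Middle of the bail's pivot axis, which runs along the basket's y, 65 mm above its underside (axes as the basket's). The bail is a U of 8 mm round steel rod: its two arms pivot at y = -68 and +68 mm, outside the basket's ends, and its straight crossbar runs 105 mm from the axis, so that upright it leaves an opening 96 mm high between crossbar and rim for the hook's prongs.
- bail_mid (a point): Middle of the bail's crossbar, on its centre line (8 mm round, 136 mm long, along the basket's y). The place to pinch it once upright, from above, closing along the basket's x; it is then 170 mm above the basket's underside. Its axes turn with the bail: y along the crossbar.
- stand: Drip stand, fixed: white tray 200 by 200 by 14 mm; at x = +105 mm an upright tube with a telescoping rod carrying a hook of two parallel 8 mm steel prongs at y = -46 and +46 mm, nothing between them. They reach to -x, dip into valleys and turn up at the ends. The hung crossbar lies along y in both valleys, straight above the origin. Origin: on the bench below the middle of the valleys; z up.
- hook_range (a point): Fixed mark 237.5 mm above the stand's origin, NOT the hook: the rod is set anew each time, height not measured. Seated crossbar centre: 220 to 255 mm up; from it prongs reach 20 mm up (upturned ends, 22 mm in -x) and 12 mm down. Bring the bail in from -x: at crossbar height 294 mm it clears any setting. Flanks guide a bar within 12 mm. Rigid: lower slowly, feel weight come off; over 20 N harms.
- reagent_bottle: Bystander: amber reagent bottle, 72 mm across, 150 mm high, loose. Origin: centre of its underside.
- beaker: Bystander: empty glass beaker, 80 mm across, 100 mm high, loose. Origin: centre of its underside.
- tube_rack: Bystander: white tube rack 70 by 160 by 50 mm with capped tubes to 96 mm high, loose. Origin: centre of its underside.

How it is judged:
By the outcome, as a careful person would: the job done as asked, in the order asked, and still so for the second after the job is handed in, with the robot touching nothing.
It also fails if it takes over 72 s, if anything falls off the work surface, if the arm or the gripper's body presses on something with over 40 N, if the wrist force passes 120 N, or if a joint passes its speed limit or range.

## Working session

There is one attempt and no reset: what is moved stays moved. The work goes in short steps, Python scripts to look and compute and a tool call to move; the robot and the scene stay as the last step left them, time stands still between calls to the robot, and variables do not carry over. Pictures are saved under pics/ and viewed, and the job is handed in when it is done.

Besides the shell and the picture viewer there is one more tool, called as a command line: name --argument value ..., lists and objects as JSON in quotes. send_rows: Moves the arm, as the interface text tells. Its arguments: {"type":"object","properties":{"motion":{"type":"array"},"force":{"type":"number"}},"required":["motion"]}

```bash
mkdir -p pics
cat > h.py <<'E'
import numpy as np, cv2
from plant import robot
from scipy.spatial.transform import Rotation as Rn
def proj(c,X):
    p=c["R"]@np.array(X,float)+np.array(c["t"]); q=c["intrinsics"]@p; return q[:2]/q[2]
def save(c,n): cv2.imwrite(f"pics/{n}.png",cv2.cvtColor(c["image"],cv2.COLOR_RGB2BGR))
def ray(c,uv):
    R=np.array(c["R"]);t=np.array(c["t"]);d=R.T@np.linalg.solve(np.array(c["intrinsics"]),[uv[0],uv[1],1.]);return -R.T@t,d/np.linalg.norm(d)
E
python3 - <<'E'
from h import *
np.set_printoptions(precision=1,suppress=True)
for v in ("scene","top"):
    c=robot.capture(v); save(c,v+"0")
    print(v,"cam",-np.array(c["R"]).T@np.array(c["t"]))
    for n in ["basket","bail_pivot","bail_mid","stand","hook_range","reagent_bottle","beaker","tube_rack"]:
        print(n,[(np.round(d["xyz"],1),round(d["score"],2)) for d in robot.pinpoint(c,n)[:2]])
print(robot.observe())
E
```

```text
scene cam [1233.3  805.2 1274.2]
basket [(array([ 606.1, -201.4,   -5.9]), 0.66), (array([ 506.9, -172.4,   84.9]), 0.28)]
bail_pivot [(array([ 606.2, -201.1,   64.1]), 0.75)]
bail_mid [(array([ 505.9, -176.4,   83.1]), 0.53)]
stand [(array([585.5, 224.8,  -3.6]), 0.63)]
hook_range [(array([589.5, 230.3, 234.1]), 0.8)]
reagent_bottle [(array([647.2, 446.9,   3.2]), 0.78)]
beaker [(array([ 612.3, -475.1,    0. ]), 0.79)]
tube_rack [(array([411.7, 445.3,   3. ]), 0.91)]
top cam [ 457.2   -4.  1348.9]
basket [(array([ 604.8, -202.1,   -2.1]), 0.87)]
bail_pivot [(array([ 606.2, -201.4,   63.6]), 0.63)]
bail_mid [(array([ 504.5, -171.4,   86.9]), 0.46), (array([ 609.2, -473.9,   -0.7]), 0.44)]
stand [(array([588.6, 221.4,   3.3]), 0.81)]
hook_range [(array([587.1, 227.9, 239.6]), 0.57)]
reagent_bottle [(array([647.2, 446.6,   1.3]), 0.88), (array([ 606. , -202.5,   64.9]), 0.62)]
beaker [(array([ 614.2, -470.7,   -0.8]), 0.78)]
tube_rack [(array([411.2, 443.2,  -4.1]), 0.91)]
{'time_s': 0.9, 'joint_pos': array([ 1.2,  0.2, -0. ,  1.3, -0. ,  1.6]), 'joint_velocities': array([-0.,  0.,  0., -0., -0.,  0.]), 'tau': array([ -0. , -53.9,  34.7,   0. ,   0. ,   0. ]), 'eef_pos': array([212.5, 480. , 231.3]), 'eef_rot': array([3.1, 0. , 1.2]), 'contact_force': array([-0.6, -0.4,  0. ]), 'torque': array([-0.,  0., -0.]), 'width': 1.0018977790359629}
```

View pics/scene0.png

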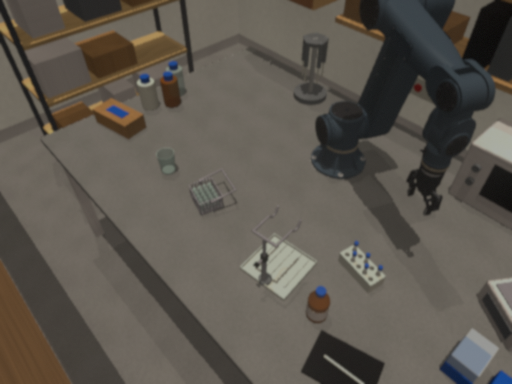

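View pics/top0.png

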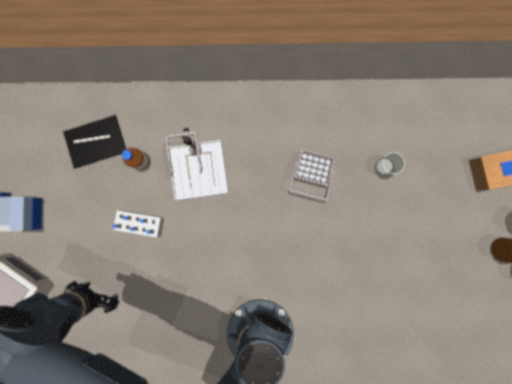

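The scene picture shows the basket near (212,193) and the stand near (278,262). In the top picture the basket is at (313,170) with its bail folded towards the robot (crossbar near 308,198), and the stand is at (197,168) with its tube on the far side (187,135). Next I'll measure the yaws.

```bash
cat > fit.py <<'E'
from h import *
from scipy.optimize import minimize
np.set_printoptions(precision=2,suppress=True)
c=robot.capture("top");s=robot.capture("scene")
def T(P,xy,yaw):
    a=np.array(P,float);cc,ss=np.cos(yaw),np.sin(yaw);return np.c_[xy[0]+cc*a[:,0]-ss*a[:,1],xy[1]+ss*a[:,0]+cc*a[:,1],a[:,2]]
def draw(c,lines,crop,k,name):
    im=cv2.cvtColor(c["image"],cv2.COLOR_RGB2BGR);u0,v0,u1,v1=crop
    im=cv2.resize(im[v0:v1,u0:u1],None,fx=k,fy=k,interpolation=cv2.INTER_CUBIC)
    o=im.copy()
    for L,col in lines:
        p=np.array([(proj(c,X)-[u0-.5,v0-.5])*k for X in L]).round().astype(int)
        cv2.polylines(o,[p.reshape(-1,1,2)],False,col,1)
    cv2.imwrite(f"pics/{name}.png",np.hstack([im,o]))
def basket(xy,yaw,ang=0):
    r=lambda z:[[-50,-60,z],[50,-60,z],[50,60,z],[-50,60,z],[-50,-60,z]]
    a=ang+.2;bx,bz=-105*np.cos(a),65+105*np.sin(a)
    return [(T(r(70),xy,yaw),(0,0,255)),(T(r(0),xy,yaw),(0,255,255)),(T([[0,-68,65],[bx,-68,bz],[bx,68,bz],[0,68,65]],xy,yaw),(0,255,0))]
def stand(xy,yaw,h=237.5):
    r=lambda z:[[-100,-100,z],[100,-100,z],[100,100,z],[-100,100,z],[-100,-100,z]]
    L=[(T(r(14),xy,yaw),(0,0,255)),(T([[105,0,0],[105,0,h]],xy,yaw),(255,0,0))]
    for y in(-46,46):L.append((T([[-22,y,h+20],[0,y,h-8],[20,y,h+20],[105,y,h+20]],xy,yaw),(0,255,0)))
    return L
E
python3 - <<'E'
from fit import *
for cam,n in((c,"top"),(s,"scene")):
    m=robot.masks_of(cam,"stand")[0]; print(n,"stand",m["score"],m["region"].sum())
    m2=robot.masks_of(cam,"basket")[0]; print(n,"basket",m2["score"],m2["region"].sum())
    # tray: white pixels
    g=cam["image"].min(2)
    w=((g>170)&m["region"]).astype(np.uint8)
    w=cv2.morphologyEx(w,cv2.MORPH_CLOSE,np.ones((5,5)))
    cs=max(cv2.findContours(w,0,2)[0],key=cv2.contourArea)
    box=cv2.boxPoints(cv2.minAreaRect(cs)) if n=="top" else cv2.approxPolyDP(cv2.convexHull(cs),6,True)[:,0].astype(float)
    P=[]
    for b in box:
        o,d=ray(cam,b);P.append(o+d*(14-o[2])/d[2])
    P=np.array(P);print(P[:,:2].round(1),P.mean(0)); e=np.roll(P,-1,0)-P; print(np.degrees(np.arctan2(e[:,1],e[:,0]))%90,np.linalg.norm(e,axis=1))
draw(c,basket((606,-201.5),-.265)+stand((587.5,226),.1),(150,110,350,220),4,"ov1")
draw(c,basket((606,-201.5),-.265),(270,130,360,220),6,"ov1b")
draw(c,stand((587.5,226),.1),(150,110,240,210),6,"ov1s")
draw(s,stand((587.5,226),.1),(230,195,330,305),5,"ov1ss")
E
```

```text
top stand 0.89 3115
top basket 0.89 1329
[[693.7 341.8]
 [719.3 139.4]
 [519.6 113.2]
 [494.1 314. ]] [606.67 227.08  14.  ]
[7.22 7.49 7.24 7.95] [204.04 201.46 202.41 201.55]
scene stand 0.78 3008
scene basket 0.93 930Traceback (most recent call last):
  File "<stdin>", line 9, in <module>
ValueError: max() iterable argument is empty
```

```bash
sed -i 's/-100,-100,z\],\[100,-100,z\],\[100,100,z\],\[-100,100,z\],\[-100,-100,z/-80,-100,z],[120,-100,z],[120,100,z],[-80,100,z],[-80,-100,z/' fit.py
python3 - <<'E'
from fit import *
draw(c,basket((606,-201.5),-.265),(275,135,345,215),6,"ov2b")
draw(c,stand((587.5,225),.13),(155,115,235,210),5,"ov2s")
draw(s,stand((587.5,225),.13),(230,195,330,305),4,"ov2ss")
draw(s,basket((606,-201.5),-.265),(180,160,250,220),5,"ov2bs")
E
```

```text
(no output)
```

View pics/ov2b.png

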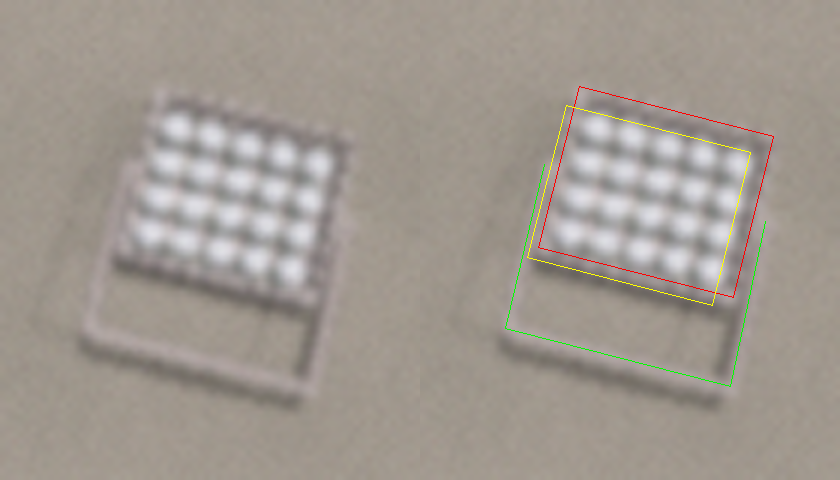

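View pics/ov2s.png

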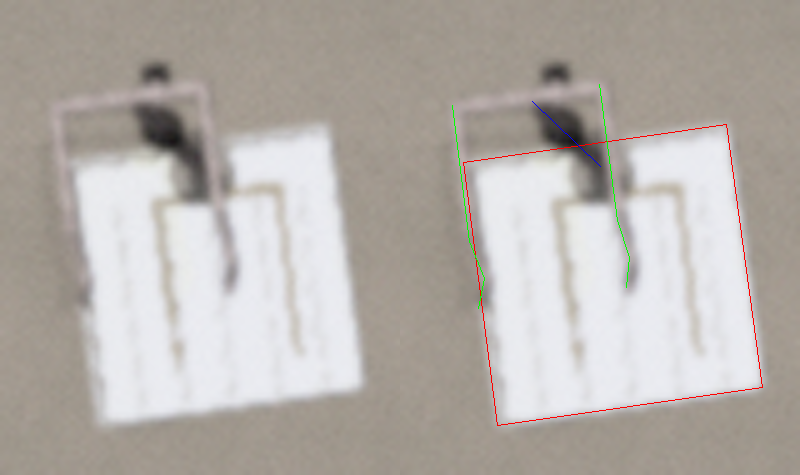

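View pics/ov2ss.png

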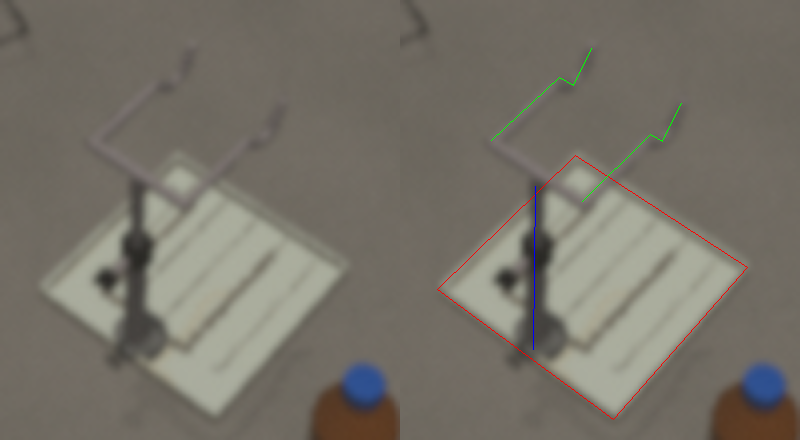

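View pics/ov2bs.png

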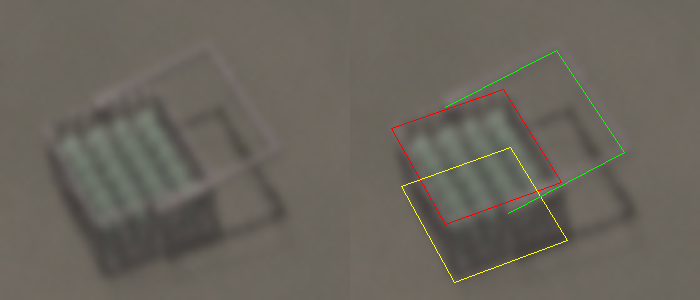

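```bash
cat >> h.py <<'E'
def Rt(yaw,tilt):  # tilt: 0 = down, outward positive (rad)
    ex=np.array([np.cos(yaw),np.sin(yaw),0]);z=np.array([0,0,1.])
    zt=np.sin(tilt)*ex-np.cos(tilt)*z; xt=np.cos(tilt)*ex+np.sin(tilt)*z
    return np.c_[xt,np.cross(zt,xt),zt]
def rel(p,R,o=None):
    o=o or robot.observe();R0=Rn.from_euler("xyz",o["eef_rot"]).as_matrix()
    d=R0.T@(np.array(p)-o["eef_pos"])/10; rv=np.degrees(Rn.from_matrix(R0.T@R).as_rotvec())
    return d.round(2).tolist(),rv.round(1).tolist()
E
python3 - <<'E'
from h import *
print(rel((430,-155,270),Rt(-.25,np.pi/4)))
print(rel((250,300,290),Rt(.75,.2)))
E
```

```text
([-49.26, 45.59, -3.87], [-31.5, 37.2, 76.0])
([-14.94, 10.72, -5.87], [-2.3, 11.3, 23.1])
```

send_rows --motion '[[[-3,2.5,-3],[-2,2,5],0.6],[[-7,6,-4],[-5,5,11],0.6],[[-11,9.5,-4],[-8,9,18],0.6],[[-14.5,13,-4],[-11,12,25],0.6],[[-18,16.5,-4],[-13,16,32],0.6],[[-21.5,20,-4],[-15,19,37],0.6],[[-25,23,-4],[-18,21,42],0.6],[[-28.5,26.5,-4],[-20,24,47],0.6],[[-32,30,-4],[-22,26,52],0.6],[[-36,33,-4],[-24,28,57],0.6]]'

```text
time_s: 2.3
eef_pos: [365.3, 31.1, 271.9]
eef_rot: [3.004, -0.599, 0.18]
contact_force: [0.4, -0.0, -1.1]
width: 0.601
```

Run:
```python
from h import *
print(robot.observe())
print(rel((455.5,-163,170),Rt(-.25,np.pi/4)))
```

```text
{'time_s': 2.3, 'joint_pos': array([ 0.21717513, -0.50472486, -0.71509219,  0.76591501, -0.15836821,
        1.60194232]), 'joint_velocities': array([-1.55832048, -0.29149914, -0.37726339, -0.64351741,  0.44688972,
       -0.56099672]), 'tau': array([12.43558735,  0.08690509, 41.85210228, -4.18844506, -1.34328146,
        0.8234679 ]), 'eef_pos': array([365.32571668,  31.06259153, 271.91131834]), 'eef_rot': array([ 3.00415802, -0.59910435,  0.17993023]), 'contact_force': array([ 0.3870624 , -0.01904455, -1.08918893]), 'torque': array([ 0.10790673,  0.47066295, -0.02891962]), 'width': 0.6011527489523575}
([-1.29, 18.94, 14.19], [-8.0, 9.2, 19.6])
```

send_rows --motion '[[[-0.1,3.5,1],[-2,2,4],0.6],[[-0.5,7,3],[-4,4,8],0.6],[[-0.8,11,6],[-6,6,12],0.6],[[-1,14.5,9],[-7,8,16],0.6],[[-1.2,17,12],[-8,9,19],0.6],[[-1.3,18.9,14],[-8,9.2,19.6],0.6],[[-1.3,18.9,14.2],[-8,9.2,19.6],0.6],[[-1.3,18.9,14.2],[-8,9.2,19.6],0.6],[[-1.3,18.9,14.2],[-8,9.2,19.6],0.6],[[-1.3,18.9,14.2],[-8,9.2,19.6],0.6]]'

```text
time_s: 3.3
eef_pos: [455.6, -162.0, 170.9]
eef_rot: [3.14, -0.788, -0.248]
contact_force: [0.6, 0.3, 0.0]
width: 0.599
```

Run:
```python
from fit import *
o=robot.observe();print(o["eef_pos"],o["eef_rot"],o["contact_force"],Rt(-.25,np.pi/4)[:,2])
print(rel((455.5,-163,135),Rt(-.25,np.pi/4)))
print(rel((519,-179,70),Rt(-.25,np.pi/4)))
for cam in (c,s):
    for n in ("bail_mid","bail_pivot","basket"): print(n,[(np.round(d["xyz"],1),round(d["score"],2)) for d in robot.pinpoint(cam,n)[:1]])
L=basket((603,-202),-.25)
draw(c,L,(275,135,345,215),5,"ov3b")
draw(s,L,(180,140,270,220),4,"ov3bs")
```

```text
[ 455.67 -162.    170.87] [ 3.14 -0.79 -0.25] [-0.65  0.22 -0.15] [ 0.69 -0.17 -0.71]
([-2.54, 0.1, 2.53], [-0.0, -0.2, 0.1])
([-2.53, 0.08, 11.76], [-0.0, -0.2, 0.1])
bail_mid [(array([ 505.7, -174.3,   86.4]), 0.58)]
bail_pivot [(array([ 605.9, -201.6,   64. ]), 0.64)]
basket [(array([ 603.3, -200.9,   -3.4]), 0.63)]
bail_mid [(array([ 507.1, -170.3,   83.3]), 0.7)]
bail_pivot [(array([ 603.5, -201.8,   64.3]), 0.86)]
basket [(array([ 610.6, -202.3,   -7.2]), 0.98)]
```

View pics/ov3b.png

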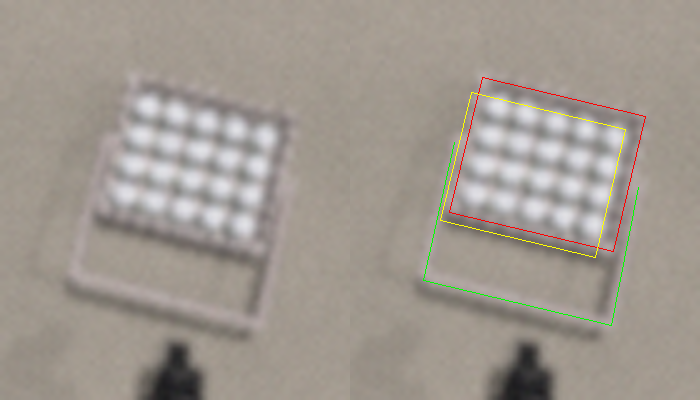

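View pics/ov3bs.png

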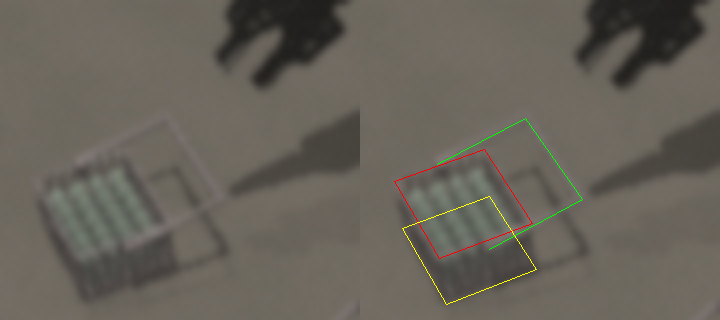

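The overlay fits in both views: the bail corners are within about 1–2 px, and the gripper sits short of the crossbar. I'll slide the open jaws around the crossbar.

send_rows --motion '[[[-1.2,0,0.5],[0,0,0],0.6],[[-2.5,0,1.5],[0,0,0],0.6],[[-2.5,0.1,3],[0,0,0],0.6],[[-2.5,0.1,4.5],[0,0,0],0.6],[[-2.5,0.1,6],[0,0,0],0.6],[[-2.5,0.1,7.5],[0,0,0],0.6],[[-2.5,0.1,9],[0,0,0],0.6],[[-2.5,0.1,10.2],[0,0,0],0.6],[[-2.5,0.1,11.3],[0,0,0],0.6],[[-2.5,0.1,11.8],[0,0,0],0.6]]'

```text
time_s: 4.7
eef_pos: [519.5, -179.9, 68.2]
eef_rot: [3.141, -0.786, -0.249]
contact_force: [-0.1, -0.7, 0.2]
width: 0.605
```

Run:
```python
from fit import *
o=robot.observe();print(o["eef_pos"],o["eef_rot"],o["contact_force"])
L=basket((603,-202),-.25)
draw(c,L,(275,135,345,235),5,"ov4b")
draw(s,L,(180,140,270,220),4,"ov4bs")
# arc plan
ctr=np.array([603,-202,65.]);ex=np.array([np.cos(.25),-np.sin(.25),0]);z=np.array([0,0,1.])
for k,(a,t) in enumerate(zip(np.linspace(.2,1.57,8),np.radians(np.linspace(45,0,8)))):
    B=ctr+105*(-np.cos(a)*ex+np.sin(a)*z);R=Rt(-.25,t)
    print(round(a,2),rel(B+22*R[:,2],R,o))
```

```text
[ 519.12 -179.74   68.32] [ 3.14 -0.79 -0.25] [-0.64  0.47 -1.23]
0.2 ([0.1, 0.08, -0.18], [0.0, -0.0, 0.0])
0.4 ([1.67, 0.08, -1.16], [0.0, -6.4, 0.0])
0.59 ([3.39, 0.08, -1.79], [0.0, -12.9, 0.0])
0.79 ([5.19, 0.08, -2.05], [0.0, -19.3, 0.0])
0.98 ([7.01, 0.09, -1.94], [0.0, -25.7, 0.0])
1.18 ([8.75, 0.09, -1.46], [0.0, -32.1, 0.0])
1.37 ([10.36, 0.09, -0.64], [0.0, -38.6, 0.0])
1.57 ([11.76, 0.09, 0.5], [0.0, -45.0, 0.0])
```

View pics/ov4b.png

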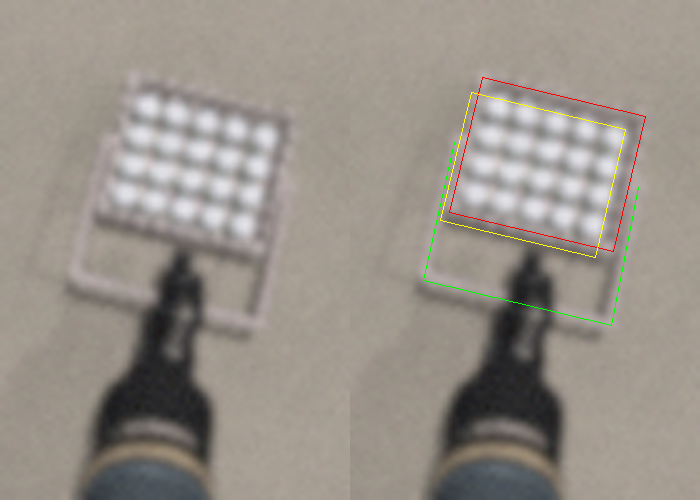

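View pics/ov4bs.png

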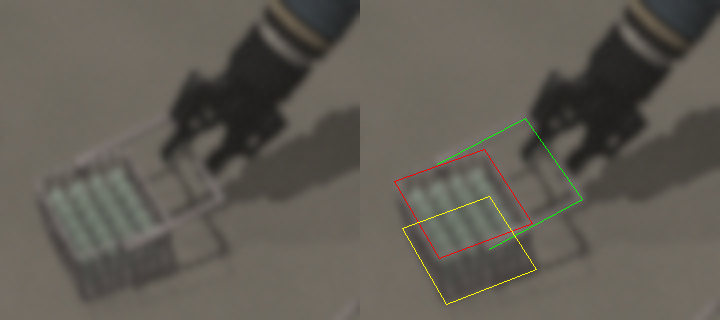

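The bar passes between the fingers, with the lower fingertip under it. I'll narrow the jaws into a loose cage and swing the bail, starting with the first half of the arc.

send_rows --motion '[[[0,0,0],[0,0,0],0.35],[[0.1,0,-0.2],[0,0,0],0.3],[[0.8,0.1,-0.7],[0,-3,0],0.3],[[1.7,0.1,-1.2],[0,-6.4,0],0.3],[[2.5,0.1,-1.5],[0,-9.6,0],0.3],[[3.4,0.1,-1.8],[0,-12.9,0],0.3],[[4.3,0.1,-2],[0,-16,0],0.3],[[5.2,0.1,-2.1],[0,-19.3,0],0.3],[[6.1,0.1,-2.05],[0,-22.5,0],0.3],[[7,0.1,-1.9],[0,-25.7,0],0.3]]'

```text
time_s: 5.8
eef_pos: [553.6, -189.6, 132.9]
eef_rot: [3.141, -0.336, -0.25]
contact_force: [0.2, 0.2, -0.2]
width: 0.299
```

Run:
```python
from fit import *
o=robot.observe();print(o["eef_pos"],o["eef_rot"],o["contact_force"])
draw(s,basket((603,-202),-.25,.7),(180,130,270,220),4,"ov5bs")
ctr=np.array([603,-202,65.]);ex=np.array([np.cos(.25),-np.sin(.25),0]);z=np.array([0,0,1.])
for k,(a,t) in enumerate(zip(np.linspace(.98,1.60,8),np.radians(np.linspace(19.3,0,8)))):
    B=ctr+105*(-np.cos(a)*ex+np.sin(a)*z);R=Rt(-.25,t)
    print(round(a,2),rel(B+20*R[:,2],R,o))
```

```text
[ 556.43 -190.42  133.7 ] [ 3.14 -0.34 -0.25] [ 0.75 -1.02 -0.06]
0.98 ([-0.38, -0.03, -0.09], [0.0, -0.2, 0.0])
1.07 ([0.44, -0.03, -0.29], [0.0, -3.0, 0.0])
1.16 ([1.26, -0.03, -0.4], [0.0, -5.7, 0.0])
1.25 ([2.1, -0.03, -0.44], [0.0, -8.5, 0.0])
1.33 ([2.93, -0.03, -0.4], [0.0, -11.2, 0.0])
1.42 ([3.76, -0.03, -0.29], [0.0, -14.0, 0.0])
1.51 ([4.57, -0.03, -0.09], [0.0, -16.8, 0.0])
1.6 ([5.36, -0.03, 0.17], [0.0, -19.5, 0.0])
```

View pics/ov5bs.png

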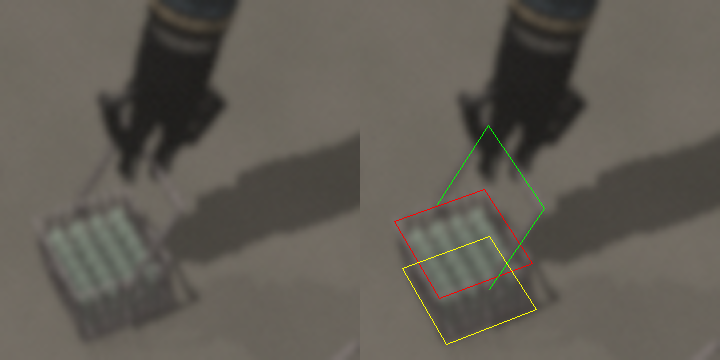

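The bail is rising in the cage (arm visible from about (75,200) to (115,150)) and the basket has not moved. Next is the rest of the arc.

send_rows --motion '[[[0.3,0,-0.2],[0,-2,0],0.3],[[0.9,0,-0.35],[0,-4,0],0.3],[[1.5,0,-0.4],[0,-6.5,0],0.3],[[2.1,0,-0.45],[0,-8.5,0],0.3],[[2.7,0,-0.42],[0,-10.5,0],0.3],[[3.3,0,-0.35],[0,-12.6,0],0.3],[[3.9,0,-0.25],[0,-14.6,0],0.3],[[4.5,0,-0.1],[0,-16.6,0],0.3],[[5.0,0,0.05],[0,-18.4,0],0.3],[[5.3,0,0.15],[0,-19.4,0],0.3]]'

```text
time_s: 6.9
eef_pos: [605.0, -202.8, 149.5]
eef_rot: [3.141, -0.001, -0.25]
contact_force: [-0.3, -0.3, 0.2]
width: 0.301
```

Run:
```python
from fit import *
o=robot.observe();print(o["eef_pos"],o["eef_rot"],o["contact_force"])
L=basket((603,-202),-.25,1.37)
draw(s,L,(180,110,270,220),4,"ov6bs")
draw(c,L,(275,135,345,235),5,"ov6b")
for cam in(s,c):
    for n in ("bail_mid","bail_pivot","basket"): print(n,[(np.round(d["xyz"],1),round(d["score"],2)) for d in robot.pinpoint(cam,n)[:1]])
```

```text
[ 605.11 -202.86  149.22] [ 3.14 -0.   -0.25] [ 0.43  0.02 -0.2 ]
bail_mid [(array([ 599.7, -200. ,  171.4]), 0.55)]
bail_pivot [(array([ 605.5, -199.6,   65.6]), 0.79)]
basket [(array([ 607.4, -205.7,   -4.8]), 0.95)]
bail_mid [(array([ 596.8, -198.9,  171.4]), 0.4)]
bail_pivot [(array([ 607.1, -200.3,   62.4]), 0.71)]
basket [(array([ 604.5, -200.4,    0.7]), 0.58)]
```

View pics/ov6bs.png

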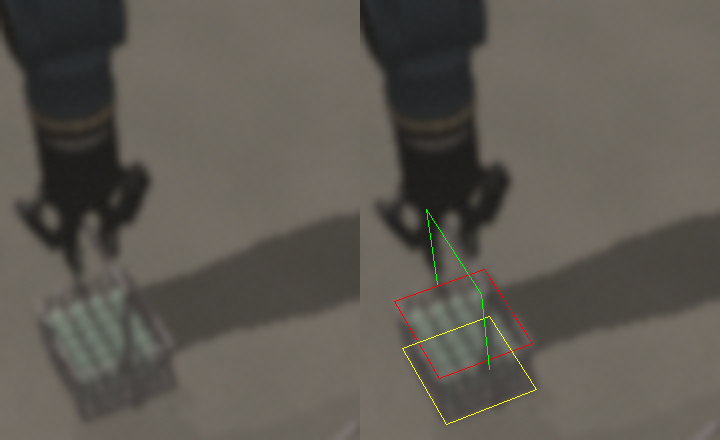

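View pics/ov6b.png

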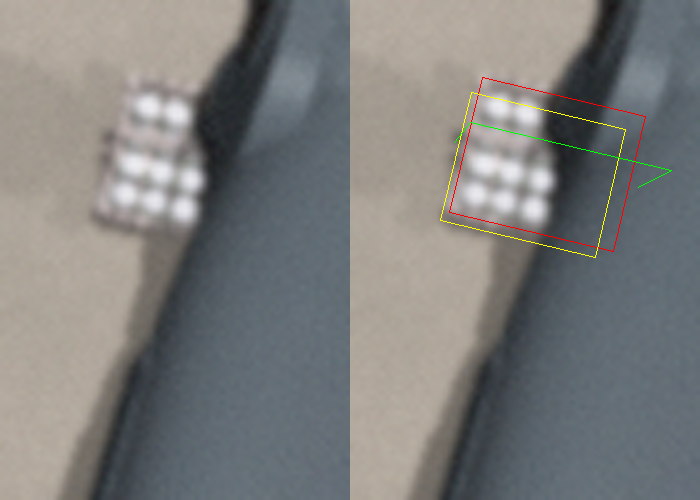

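The bail is upright between the fingers and the basket is still in place. Now I'll pinch the crossbar.

send_rows --motion '[[[0,0,0],[0,0,0],0.2],[[0,0,0],[0,0,0],0.15],[[0,0,0],[0,0,0],0.1],[[0,0,0],[0,0,0],0.05],[[0,0,0],[0,0,0],0],[[0,0,0],[0,0,0],0],[[0,0,0],[0,0,0],0],[[0,0,0],[0,0,0],0],[[0,0,0],[0,0,0],0],[[0,0,0],[0,0,0],0]]' --force 60

```text
time_s: 8.3
eef_pos: [604.9, -202.9, 150.4]
eef_rot: [3.141, -0.003, -0.25]
contact_force: [-0.1, -0.0, 5.5]
width: 0.066
```

send_rows --motion '[[[0,0,0],[0,0,0],0],[[0,0,-0.2],[0,0,0],0],[[0,0,-0.4],[0,0,0],0],[[0,0,-0.6],[0,0,0],0],[[0,0,-0.9],[0,0,0],0],[[0,0,-1.2],[0,0,0],0],[[0,0,-1.6],[0,0,0],0],[[0,0,-2],[0,0,0],0],[[0,0,-2.5],[0,0,0],0],[[0,0,-3],[0,0,0],0]]'

```text
time_s: 9.3
eef_pos: [604.9, -202.8, 181.0]
eef_rot: [3.141, -0.003, -0.25]
contact_force: [-0.7, -0.2, -6.1]
width: 0.066
```

Run:
```python
from fit import *
for i in range(4):
  o=robot.observe();print(o["eef_pos"],o["eef_rot"],o["contact_force"],o["torque"],o["width"]);c=robot.capture("top")
def bk(xy,dz):
    return [(np.array(L)+[0,0,dz],k) for L,k in basket(xy,-.25,1.37)]
draw(s,bk((604,-202),30),(170,100,270,220),4,"ov7bs")
```

```text
[ 605.32 -202.93  181.49] [ 3.14 -0.   -0.25] [-0.26 -0.46 -5.76] [-0.03 -0.04 -0.01] 0.07175080958047628
[ 605.13 -202.87  180.96] [ 3.14 -0.   -0.25] [-0.11  0.15 -5.07] [-0.12  0.01 -0.01] 0.07246048727069476
[ 604.93 -202.78  180.6 ] [ 3.14 -0.   -0.25] [ 0.32  0.35 -5.46] [ 0.01 -0.    0.03] 0.0651314741865254
[ 604.82 -202.74  180.38] [ 3.14 -0.   -0.25] [-0.74  0.19 -4.88] [0.03 0.04 0.04] 0.0703413722723548
```

View pics/ov7bs.png

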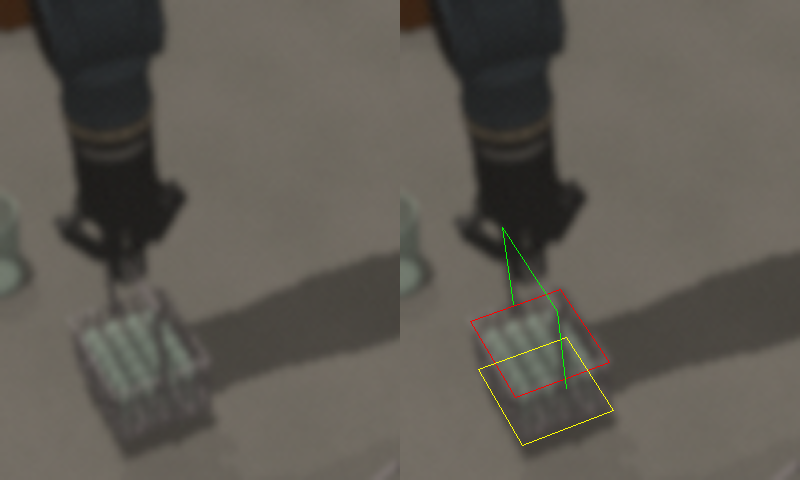

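Lifted: the basket is clear of the bench and roughly level, and the force reading shows about 5.4 N. Now I'll plan the transport.

Run:
```python
from h import *
print(rel((605,-203,285),Rt(-.25,0)))
print(rel((490,-130,285),Rt(-.2,0)))
print(rel((465,60,285),Rt(0,0)))
```

```text
([0.06, 0.03, -10.48], [0.0, -0.1, 0.0])
([-12.89, -4.21, -10.52], [0.1, -0.1, -2.8])
([-20.01, -22.0, -10.55], [0.1, -0.1, -14.3])
```

send_rows --motion '[[[0,0,-0.7],[0,0,0],0],[[0,0,-2],[0,0,0],0],[[-0.3,-0.1,-3.5],[0,0,0],0],[[-1,-0.3,-5],[0,0,0],0],[[-2.3,-0.7,-6.5],[0,0,-0.5],0],[[-4,-1.3,-8],[0,0,-1],0],[[-6,-2,-9.3],[0,0,-1.5],0],[[-7.8,-3,-10.2],[0,0,-2],0],[[-9.5,-4,-10.5],[0,0,-2.5],0],[[-11,-5,-10.5],[0,0,-3],0]]'

```text
time_s: 10.6
eef_pos: [508.8, -126.0, 286.5]
eef_rot: [3.141, -0.004, -0.196]
contact_force: [0.5, 0.8, -5.0]
width: 0.067
```

Run:
```python
from h import *
o=robot.observe();print(o["eef_pos"],o["contact_force"],o["width"])
print(rel((470,60,285),Rt(0,0)))
print(rel((470,140,285),Rt(.1,0)))
```

```text
[ 508.76118604 -126.03472806  286.48330314] [ 0.54745097  0.77833326 -5.01223424] 0.06727125534841774
([-7.43, -17.49, 0.1], [0.1, -0.2, -11.3])
([-8.99, -25.34, 0.09], [0.1, -0.2, -17.0])
```

send_rows --motion '[[[-1.2,-1.2,0],[0,0,-1],0],[[-2.4,-3,0],[0,0,-2],0],[[-3.6,-5.2,0],[0,0,-3.5],0],[[-4.7,-7.6,0],[0,0,-5],0],[[-5.6,-10,0],[0,0,-6.5],0],[[-6.3,-12.4,0],[0,0,-8],0],[[-6.9,-14.8,0],[0,0,-9.5],0],[[-7.4,-17,0],[0,0,-11],0],[[-7.8,-19,0],[0,0,-12.5],0],[[-8.1,-20.5,0],[0,0,-13.5],0]]'

```text
time_s: 11.6
eef_pos: [468.1, 92.1, 286.8]
eef_rot: [3.14, -0.004, 0.042]
contact_force: [0.3, 0.1, -5.1]
width: 0.064
```

Run:
```python
from h import *
o=robot.observe();print(o["eef_pos"],o["contact_force"],o["width"])
print(rel((478-8,209,278),Rt(.13,0)))
```

```text
[468.10736516  92.10282524 286.80217823] [ 0.30176151  0.11511174 -5.14798826] 0.06423443231717225
([0.67, -11.67, 0.87], [0.1, -0.2, -5.1])
```

send_rows --motion '[[[0.1,-1.2,0],[0,0,-0.5],0],[[0.1,-3,0],[0,0,-1.5],0],[[0.2,-4.8,0.1],[0,0,-2.5],0],[[0.3,-6.6,0.2],[0,0,-3.4],0],[[0.4,-8.3,0.3],[0,0,-4],0],[[0.5,-9.7,0.4],[0,0,-4.5],0],[[0.6,-10.7,0.4],[0,0,-5],0],[[0.7,-11.4,0.4],[0,0,-5.1],0],[[0.7,-11.7,0.4],[0,-0.2,-5.1],0],[[0.7,-11.7,0.4],[0,-0.2,-5.1],0]]'

```text
time_s: 12.6
eef_pos: [470.3, 209.3, 282.6]
eef_rot: [3.14, -0.0, 0.131]
contact_force: [0.4, 0.7, -5.1]
width: 0.07
```

Run:
```python
from fit import *
o=robot.observe();print(o["eef_pos"],o["eef_rot"],o["contact_force"],o["torque"],o["width"])
p=o["eef_pos"]
bk=[(np.array(L)+[0,0,p[2]+20-170],k) for L,k in basket(p[:2],.13,1.37)]
draw(s,stand((587.5,224),.13)+bk,(215,165,325,285),3.5,"ov8s")
draw(c,stand((587.5,224),.13)+bk,(155,105,255,225),4,"ov8t")
for cam in(s,c):
    for n in ("bail_mid","bail_pivot","hook_range","stand"): print(n,[(np.round(d["xyz"],1),round(d["score"],2)) for d in robot.pinpoint(cam,n)[:1]])
print(rel((587.5,224,278),Rt(.13,0)))
```

```text
[470.28 208.86 282.67] [ 3.14 -0.    0.13] [ 0.46  0.61 -5.61] [-0.    0.02  0.02] 0.0668195215536621
bail_mid [(array([472.6, 208.8, 302.4]), 0.65)]
bail_pivot [(array([470.8, 206.6, 198.1]), 0.69)]
hook_range [(array([588.4, 226.9, 236.8]), 0.74)]
stand []
bail_mid [(array([469.8, 213.4, 303.1]), 0.54)]
bail_pivot [(array([469.5, 209.8, 194.6]), 0.58)]
hook_range [(array([591.3, 227.6, 237.4]), 0.92)]
stand [(array([589. , 222.1,   2.6]), 0.57)]
([11.82, 0.05, 0.48], [0.1, -0.0, 0.0])
```

View pics/ov8s.png

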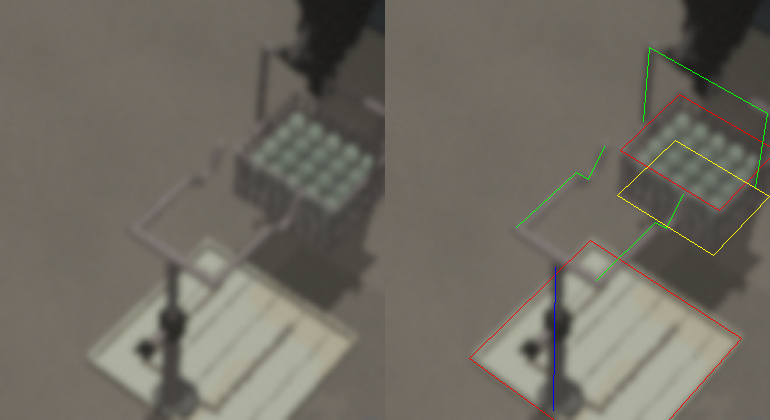

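View pics/ov8t.png

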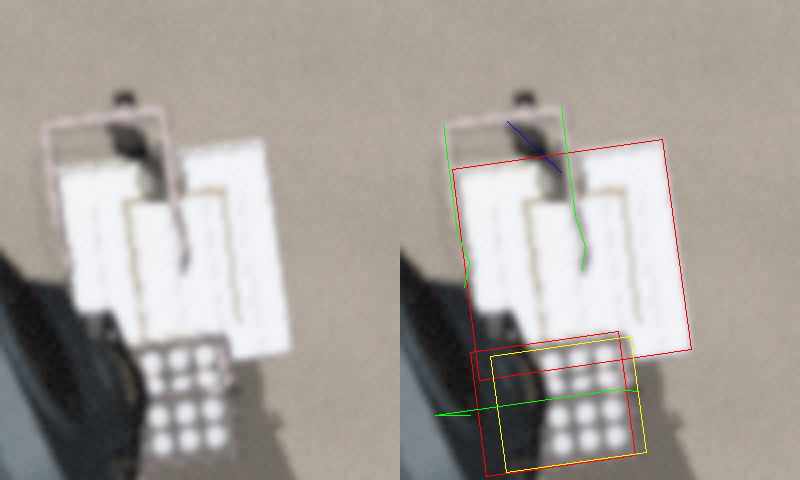

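The basket hangs level in front of the prongs. The hook overlay agrees within about 1 px in both views, and the measured hook height is slightly below mid-range. I'll move in over the valleys.

send_rows --motion '[[[0.5,0,0.1],[0,0,0],0],[[1.6,0,0.2],[0,0,0],0],[[3.1,-0.1,0.3],[0,0,0],0],[[4.8,-0.1,0.3],[0,0,0],0],[[6.6,-0.1,0.3],[0,0,0],0],[[8.3,-0.1,0.3],[0,0,0],0],[[9.8,-0.1,0.3],[0,0,0],0],[[11,-0.1,0.3],[0,0,0],0],[[11.7,-0.1,0.3],[0,0,0],0],[[11.9,-0.1,0.3],[0,0,0],0]]'

```text
time_s: 14.1
eef_pos: [589.2, 225.6, 279.0]
eef_rot: [3.14, -0.0, 0.13]
contact_force: [-0.6, -0.6, -5.6]
width: 0.07
```

Run:
```python
from fit import *
o=robot.observe();print(o["eef_pos"],o["eef_rot"],o["contact_force"],o["torque"],o["width"])
p=o["eef_pos"]
bk=[(np.array(L)+[0,0,p[2]+20-170],k) for L,k in basket(p[:2],.13,1.37)]
draw(s,bk+stand((588.5,225.5),.13,235),(215,165,325,285),3.5,"ov9s")
draw(c,bk,(155,105,255,225),4,"ov9t")
for cam in(s,c):
    for n in ("bail_mid","bail_pivot","hook_range"): print(n,[(np.round(d["xyz"],1),round(d["score"],2)) for d in robot.pinpoint(cam,n)[:1]])
```

```text
[588.3  225.55 279.43] [ 3.14 -0.    0.13] [-1.09  0.46 -5.21] [-0.02  0.02 -0.01] 0.06735567609348722
bail_mid [(array([594.8, 225.1, 124.5]), 0.41)]
bail_pivot [(array([410.4, 444.8,   3.6]), 0.72)]
hook_range [(array([588.8, 224.7, 236. ]), 0.87)]
bail_mid [(array([589.4, 227.5, 299.5]), 0.61)]
bail_pivot [(array([590.4, 228.6, 192.8]), 0.65)]
hook_range [(array([587.3, 229.4, 238.8]), 0.71)]
```

View pics/ov9s.png

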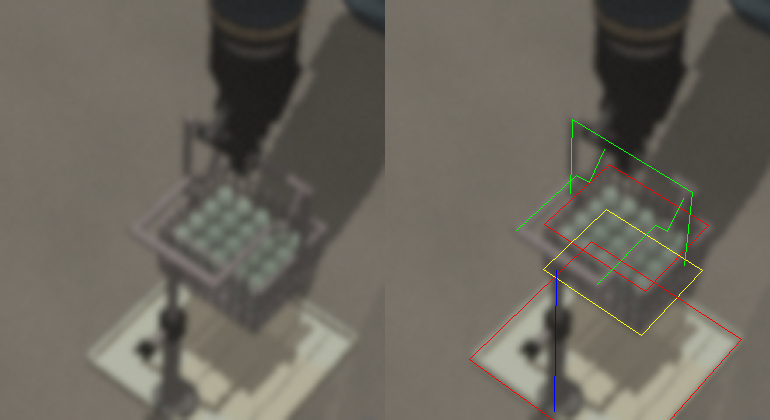

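View pics/ov9t.png

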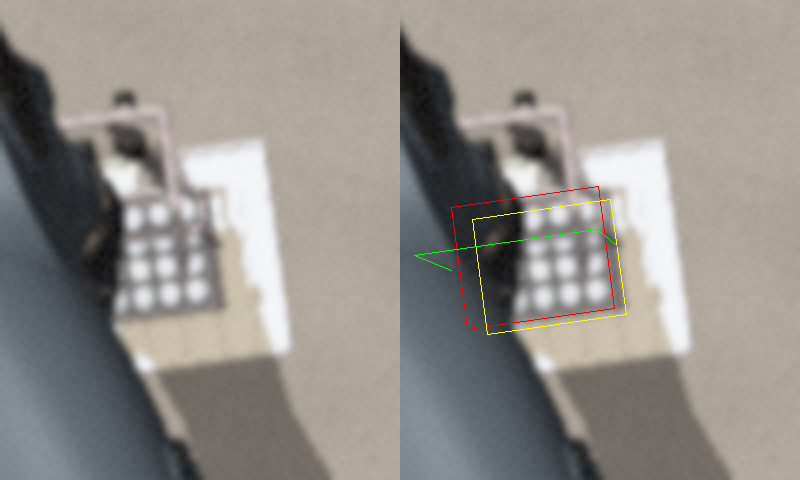

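Bar and prongs line up. I'll lower to just above the highest possible setting, with the grip relaxed so it would slip before the hook takes a hard load.

send_rows --motion '[[[0,0,0.2],[0,0,0],0],[[0,0,0.5],[0,0,0],0],[[0,0,0.9],[0,0,0],0],[[0,0,1.3],[0,0,0],0],[[0,0,1.8],[0,0,0],0],[[0,0,2.2],[0,0,0],0],[[0,0,2.6],[0,0,0],0],[[0,0,2.9],[0,0,0],0],[[0,0,3.1],[0,0,0],0],[[0,0,3.2],[0,0,0],0]]' --force 30

```text
time_s: 15.5
eef_pos: [587.8, 225.5, 248.0]
eef_rot: [3.14, -0.001, 0.13]
contact_force: [0.0, -0.1, -5.6]
width: 0.068
```

send_rows --motion '[[[0,0,0.1],[0,0,0],0],[[0,0,0.2],[0,0,0],0],[[0,0,0.3],[0,0,0],0],[[0,0,0.4],[0,0,0],0],[[0,0,0.5],[0,0,0],0],[[0,0,0.6],[0,0,0],0],[[0,0,0.7],[0,0,0],0],[[0,0,0.7],[0,0,0],0],[[0,0,0.7],[0,0,0],0],[[0,0,0.7],[0,0,0],0]]'

```text
time_s: 16.5
eef_pos: [587.9, 225.5, 241.0]
eef_rot: [3.14, -0.001, 0.13]
contact_force: [0.1, 0.6, -4.9]
width: 0.068
```

Run:
```python
from fit import *
for i in range(5):
  o=robot.observe();print(o["time_s"],o["eef_pos"],o["contact_force"],o["torque"],o["width"]);  robot.capture("top") if i<4 else 0
p=o["eef_pos"]
s=robot.capture("scene")
draw(s,stand((588.5,225.5),.13,235),(215,165,325,285),3.5,"ov10s")
```

```text
16.6 [587.86 225.53 241.  ] [ 0.61  0.08 -5.44] [-0.08 -0.01  0.03] 0.07031789870229971
16.65 [587.84 225.51 241.  ] [-0.09 -0.62 -5.32] [ 0.01 -0.01 -0.03] 0.07405360955809044
16.7 [587.83 225.49 241.02] [ 0.71 -0.22 -4.66] [-0.02 -0.03 -0.02] 0.06950036202081178
16.75 [587.85 225.52 241.01] [ 0.38 -0.48 -5.19] [ 0.01 -0.   -0.04] 0.06914844624404322
16.8 [587.84 225.52 240.96] [ 0.14 -0.08 -5.38] [-0.01  0.04 -0.02] 0.063909880185042
```

View pics/ov10s.png

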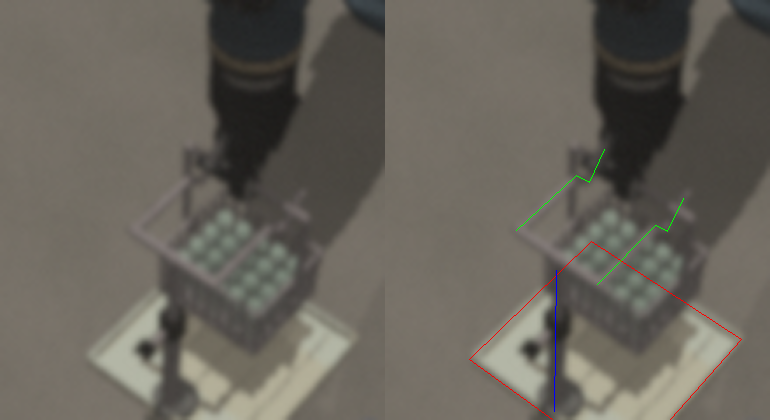

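Still hanging free (-5.2 N) with the bar at about 261 mm. From here I go down in small steps.

send_rows --motion '[[[0,0,0.1],[0,0,0],0],[[0,0,0.2],[0,0,0],0],[[0,0,0.3],[0,0,0],0],[[0,0,0.4],[0,0,0],0],[[0,0,0.5],[0,0,0],0],[[0,0,0.5],[0,0,0],0],[[0,0,0.5],[0,0,0],0],[[0,0,0.5],[0,0,0],0],[[0,0,0.5],[0,0,0],0],[[0,0,0.5],[0,0,0],0]]' --force 25

```text
time_s: 17.85
eef_pos: [587.9, 225.5, 236.0]
eef_rot: [3.14, -0.001, 0.13]
contact_force: [0.7, -0.5, -5.6]
width: 0.066
```

send_rows --motion '[[[0,0,0.05],[0,0,0],0],[[0,0,0.1],[0,0,0],0],[[0,0,0.15],[0,0,0],0],[[0,0,0.2],[0,0,0],0],[[0,0,0.25],[0,0,0],0],[[0,0,0.3],[0,0,0],0],[[0,0,0.3],[0,0,0],0],[[0,0,0.3],[0,0,0],0],[[0,0,0.3],[0,0,0],0],[[0,0,0.3],[0,0,0],0]]'

```text
time_s: 18.85
eef_pos: [587.9, 225.5, 233.1]
eef_rot: [3.14, -0.001, 0.13]
contact_force: [-0.4, -0.4, -6.0]
width: 0.071
```

send_rows --motion '[[[0,0,0.05],[0,0,0],0],[[0,0,0.1],[0,0,0],0],[[0,0,0.15],[0,0,0],0],[[0,0,0.2],[0,0,0],0],[[0,0,0.25],[0,0,0],0],[[0,0,0.3],[0,0,0],0],[[0,0,0.3],[0,0,0],0],[[0,0,0.3],[0,0,0],0],[[0,0,0.3],[0,0,0],0],[[0,0,0.3],[0,0,0],0]]'

```text
time_s: 19.85
eef_pos: [587.9, 225.5, 230.1]
eef_rot: [3.14, -0.001, 0.13]
contact_force: [-0.3, 0.3, -4.8]
width: 0.063
```

send_rows --motion '[[[0,0,0.03],[0,0,0],0],[[0,0,0.06],[0,0,0],0],[[0,0,0.09],[0,0,0],0],[[0,0,0.12],[0,0,0],0],[[0,0,0.15],[0,0,0],0],[[0,0,0.18],[0,0,0],0],[[0,0,0.2],[0,0,0],0],[[0,0,0.2],[0,0,0],0],[[0,0,0.2],[0,0,0],0],[[0,0,0.2],[0,0,0],0]]'

```text
time_s: 20.85
eef_pos: [587.9, 225.5, 228.1]
eef_rot: [3.14, -0.001, 0.13]
contact_force: [0.2, -0.4, -4.2]
width: 0.068
```

Run:
```python
from fit import *
F=[]
for i in range(4):
  o=robot.observe();F.append(np.r_[o["contact_force"],o["torque"]]);s=robot.capture("scene")
print(np.mean(F,0))
draw(s,stand((588.5,225.5),.13,235),(215,165,325,285),3.5,"ov11s")
```

```text
[ 0.    0.11 -5.2  -0.01  0.    0.01]
```

View pics/ov11s.png

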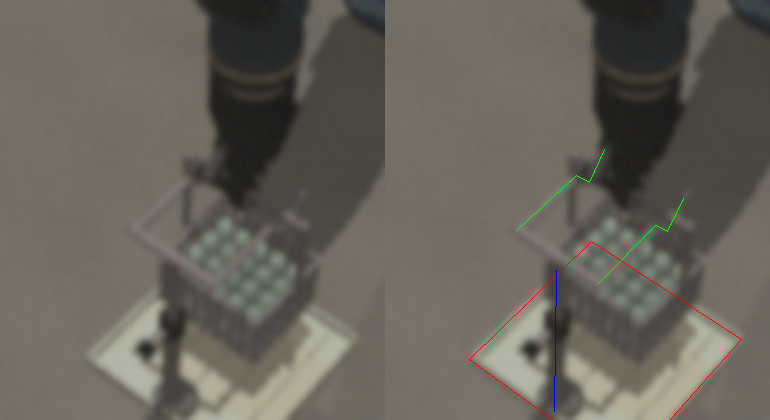

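Still free at -5.2 N. The bar is close above the valleys, so I'll keep going in 2–3 mm steps.

send_rows --motion '[[[0,0,0.05],[0,0,0],0],[[0,0,0.1],[0,0,0],0],[[0,0,0.15],[0,0,0],0],[[0,0,0.2],[0,0,0],0],[[0,0,0.25],[0,0,0],0],[[0,0,0.3],[0,0,0],0],[[0,0,0.3],[0,0,0],0],[[0,0,0.3],[0,0,0],0],[[0,0,0.3],[0,0,0],0],[[0,0,0.3],[0,0,0],0]]'

```text
time_s: 22.15
eef_pos: [587.9, 225.5, 225.1]
eef_rot: [3.14, -0.001, 0.13]
contact_force: [1.0, -0.2, -5.1]
width: 0.069
```

send_rows --motion '[[[0,0,0.03],[0,0,0],0],[[0,0,0.06],[0,0,0],0],[[0,0,0.09],[0,0,0],0],[[0,0,0.12],[0,0,0],0],[[0,0,0.15],[0,0,0],0],[[0,0,0.18],[0,0,0],0],[[0,0,0.2],[0,0,0],0],[[0,0,0.2],[0,0,0],0],[[0,0,0.2],[0,0,0],0],[[0,0,0.2],[0,0,0],0]]'

```text
time_s: 23.15
eef_pos: [587.9, 225.5, 223.1]
eef_rot: [3.14, -0.001, 0.13]
contact_force: [-0.4, 0.3, -4.5]
width: 0.069
```

send_rows --motion '[[[0,0,0.03],[0,0,0],0],[[0,0,0.06],[0,0,0],0],[[0,0,0.09],[0,0,0],0],[[0,0,0.12],[0,0,0],0],[[0,0,0.15],[0,0,0],0],[[0,0,0.18],[0,0,0],0],[[0,0,0.2],[0,0,0],0],[[0,0,0.2],[0,0,0],0],[[0,0,0.2],[0,0,0],0],[[0,0,0.2],[0,0,0],0]]'

```text
time_s: 24.15
eef_pos: [588.0, 225.5, 221.2]
eef_rot: [3.14, -0.001, 0.13]
contact_force: [-0.1, 0.2, -4.9]
width: 0.072
```

Run:
```python
from h import *
F=[]
for i in range(3):
  o=robot.observe();F.append(np.r_[o["contact_force"],o["torque"]]);s=robot.capture("scene")
print(np.mean(F,0).round(2))
```

```text
[-0.09  0.05 -4.98  0.02  0.04  0.01]
```

send_rows --motion '[[[0,0,0.03],[0,0,0],0],[[0,0,0.06],[0,0,0],0],[[0,0,0.09],[0,0,0],0],[[0,0,0.12],[0,0,0],0],[[0,0,0.15],[0,0,0],0],[[0,0,0.18],[0,0,0],0],[[0,0,0.2],[0,0,0],0],[[0,0,0.2],[0,0,0],0],[[0,0,0.2],[0,0,0],0],[[0,0,0.2],[0,0,0],0]]'

```text
time_s: 25.3
eef_pos: [588.1, 225.6, 220.1]
eef_rot: [3.14, -0.003, 0.13]
contact_force: [-2.9, -1.2, 5.6]
width: 0.061
```

send_rows --motion '[[[0,0,0.03],[0,0,0],0],[[0,0,0.06],[0,0,0],0],[[0,0,0.09],[0,0,0],0],[[0,0,0.12],[0,0,0],0],[[0,0,0.15],[0,0,0],0],[[0,0,0.15],[0,0,0],0],[[0,0,0.15],[0,0,0],0],[[0,0,0.15],[0,0,0],0],[[0,0,0.15],[0,0,0],0],[[0,0,0.15],[0,0,0],0]]'

```text
time_s: 26.3
eef_pos: [588.2, 225.6, 220.0]
eef_rot: [3.141, -0.004, 0.13]
contact_force: [-4.2, -1.5, 11.2]
width: 0.069
```

Contact. The +11 N and the -x side force suggest the bar is touching the +x flank. I'll ease up before it presses harder, then look.

send_rows --motion '[[[0,0,-0.1],[0,0,0],0],[[-0.05,0,-0.2],[0,0,0],0],[[-0.1,0,-0.2],[0,0,0],0],[[-0.15,0,-0.2],[0,0,0],0],[[-0.2,0,-0.2],[0,0,0],0],[[-0.2,0,-0.2],[0,0,0],0],[[-0.2,0,-0.2],[0,0,0],0],[[-0.2,0,-0.2],[0,0,0],0],[[-0.2,0,-0.2],[0,0,0],0],[[-0.2,0,-0.2],[0,0,0],0]]'

```text
time_s: 27.3
eef_pos: [586.2, 225.3, 222.0]
eef_rot: [3.141, -0.004, 0.13]
contact_force: [0.1, -0.3, -5.2]
width: 0.069
```

Run:
```python
from fit import *
F=[]
for i in range(3):
  o=robot.observe();F.append(np.r_[o["contact_force"],o["torque"]]);s=robot.capture("scene")
print(np.mean(F,0).round(2),o["eef_pos"])
draw(s,stand((588.5,225.5),.13,237),(245,195,310,255),6,"ov12s")
draw(c,stand((588.5,225.5),.13,237),(155,105,235,195),5,"ov12t")
```

```text
[ 0.52 -0.18 -5.12 -0.    0.04 -0.02] [586.16 225.34 221.98]
```

View pics/ov12s.png

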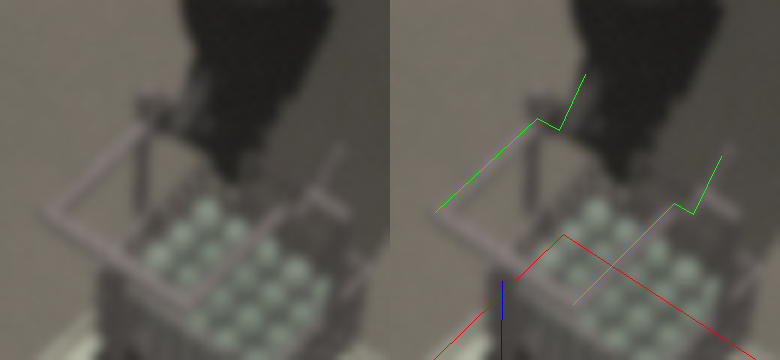

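View pics/ov12t.png

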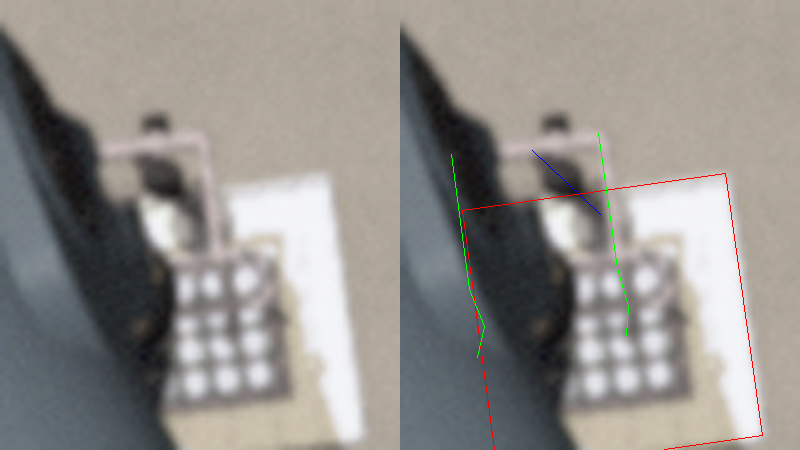

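The picture suggests the bar is over the valley. I'll lower again at this x and compare the contact height.

send_rows --motion '[[[0,0,0.03],[0,0,0],0],[[0,0,0.06],[0,0,0],0],[[0,0,0.09],[0,0,0],0],[[0,0,0.12],[0,0,0],0],[[0,0,0.15],[0,0,0],0],[[0,0,0.17],[0,0,0],0],[[0,0,0.17],[0,0,0],0],[[0,0,0.17],[0,0,0],0],[[0,0,0.17],[0,0,0],0],[[0,0,0.17],[0,0,0],0]]'

```text
time_s: 28.55
eef_pos: [586.2, 225.4, 220.4]
eef_rot: [3.141, -0.004, 0.13]
contact_force: [-2.0, -0.1, -1.7]
width: 0.073
```

send_rows --motion '[[[0,0,0.02],[0,0,0],0],[[0,0,0.04],[0,0,0],0],[[0,0,0.06],[0,0,0],0],[[0,0,0.08],[0,0,0],0],[[0,0,0.08],[0,0,0],0],[[0,0,0.08],[0,0,0],0],[[0,0,0.08],[0,0,0],0],[[0,0,0.08],[0,0,0],0],[[0,0,0.08],[0,0,0],0],[[0,0,0.08],[0,0,0],0]]'

```text
time_s: 29.55
eef_pos: [586.3, 225.4, 220.1]
eef_rot: [3.141, -0.005, 0.13]
contact_force: [-3.4, -1.4, 6.0]
width: 0.064
```

send_rows --motion '[[[0,0,-0.05],[0,0,0],0],[[0,0,-0.12],[0,0,0],0],[[-0.1,0,-0.12],[0,0,0],0],[[-0.2,0,-0.12],[0,0,0],0],[[-0.3,0,-0.12],[0,0,0],0],[[-0.4,0,-0.12],[0,0,0],0],[[-0.4,0,-0.1],[0,0,0],0],[[-0.4,0,-0.08],[0,0,0],0],[[-0.4,0,-0.06],[0,0,0],0],[[-0.4,0,-0.06],[0,0,0],0]]'

```text
time_s: 30.55
eef_pos: [583.4, 225.1, 221.5]
eef_rot: [3.141, -0.008, 0.13]
contact_force: [6.1, 0.4, 0.0]
width: 0.069
```

send_rows --motion '[[[0,0,0.02],[0,0,0],0],[[0,0,0.04],[0,0,0],0],[[0,0,0.06],[0,0,0],0],[[0,0,0.08],[0,0,0],0],[[0,0,0.08],[0,0,0],0],[[0,0,0.08],[0,0,0],0],[[0,0,0.08],[0,0,0],0],[[0,0,0.08],[0,0,0],0],[[0,0,0.08],[0,0,0],0],[[0,0,0.08],[0,0,0],0]]'

```text
time_s: 31.55
eef_pos: [583.7, 225.1, 220.9]
eef_rot: [3.141, -0.008, 0.13]
contact_force: [5.1, 0.5, 2.8]
width: 0.064
```

At x=583.5 the -x flank pushes back (+6 N); at 586.2 the +x flank pushed lightly the other way. So the bar is inside the valley, and its centre is near 585.3. I'll centre it there and check.

send_rows --motion '[[[0,0,-0.05],[0,0,0],0],[[0.05,0,-0.05],[0,0,0],0],[[0.1,0,-0.05],[0,0,0],0],[[0.15,0,-0.05],[0,0,0],0],[[0.18,0,-0.03],[0,0,0],0],[[0.18,0,0],[0,0,0],0],[[0.18,0,0.02],[0,0,0],0],[[0.18,0,0.04],[0,0,0],0],[[0.18,0,0.05],[0,0,0],0],[[0.18,0,0.05],[0,0,0],0]]'

```text
time_s: 32.55
eef_pos: [585.4, 225.4, 220.5]
eef_rot: [3.142, -0.008, 0.13]
contact_force: [-0.5, 0.6, -2.6]
width: 0.07
```

Run:
```python
from fit import *
F=[]
for i in range(4):
  o=robot.observe();F.append(np.r_[o["contact_force"],o["torque"]]);s=robot.capture("scene")
print(np.mean(F,0).round(2),o["eef_pos"],o["eef_rot"])
```

```text
[-1.64 -0.34 -2.61 -0.1   0.28 -0.03] [585.43 225.4  220.47] [ 3.14 -0.01  0.13]
```

send_rows --motion '[[[0,0,0.02],[0,0,0],0],[[-0.03,0,0.04],[0,0,0],0],[[-0.03,0,0.06],[0,0,0],0],[[-0.03,0,0.08],[0,0,0],0],[[-0.03,0,0.08],[0,0,0],0],[[-0.03,0,0.08],[0,0,0],0],[[-0.03,0,0.08],[0,0,0],0],[[-0.03,0,0.08],[0,0,0],0],[[-0.03,0,0.08],[0,0,0],0],[[-0.03,0,0.08],[0,0,0],0]]'

```text
time_s: 33.85
eef_pos: [585.4, 225.4, 220.1]
eef_rot: [-3.142, -0.009, 0.13]
contact_force: [-1.3, -1.0, 6.0]
width: 0.068
```

Run:
```python
from fit import *
F=[]
for i in range(4):
  o=robot.observe();F.append(np.r_[o["contact_force"],o["torque"]]);s=robot.capture("scene")
print(np.mean(F,0).round(2),o["eef_pos"],o["eef_rot"])
draw(s,[],(240,190,315,270),5,"ov13s")
```

```text
[-0.82 -0.99  5.38 -0.15  0.23 -0.01] [585.37 225.43 220.15] [-3.14 -0.01  0.13]
```

View pics/ov13s.png

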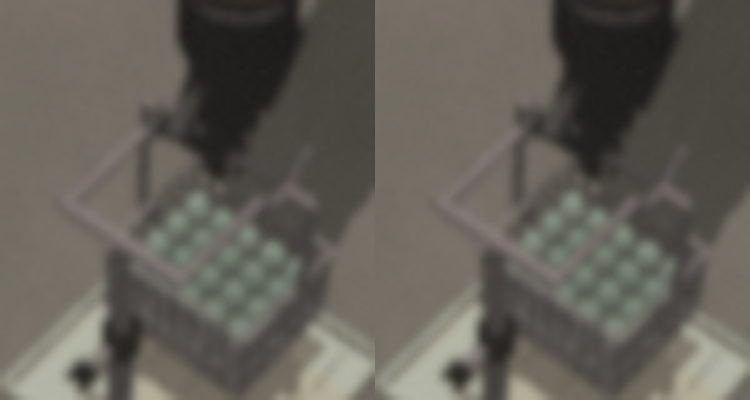

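The hook now carries everything, and the bar crosses both prongs in the valleys (right crossing at about (290,188)). I'll take off the surplus, then open gently.

send_rows --motion '[[[0,0,-0.03],[0,0,0],0],[[0,0,-0.03],[0,0,0],0],[[0,0,-0.03],[0,0,0],0.1],[[0,0,-0.03],[0,0,0],0.13],[[0,0,-0.03],[0,0,0],0.17],[[0,0,-0.03],[0,0,0],0.22],[[0,0,-0.03],[0,0,0],0.28],[[0,0,-0.03],[0,0,0],0.34],[[0,0,-0.03],[0,0,0],0.4],[[0,0,-0.03],[0,0,0],0.4]]'

```text
time_s: 35.15
eef_pos: [585.3, 225.4, 220.4]
eef_rot: [-3.142, -0.009, 0.13]
contact_force: [-0.4, 0.2, -0.3]
width: 0.397
```

Run:
```python
from fit import *
o=robot.observe();print(o["eef_pos"],o["eef_rot"],o["contact_force"],o["width"])
draw(s,[],(235,175,320,270),4.5,"ov14s")
```

```text
[585.38 225.38 220.45] [-3.14 -0.01  0.13] [-0.22  0.02 -0.06] 0.3986626074479639
```

View pics/ov14s.png

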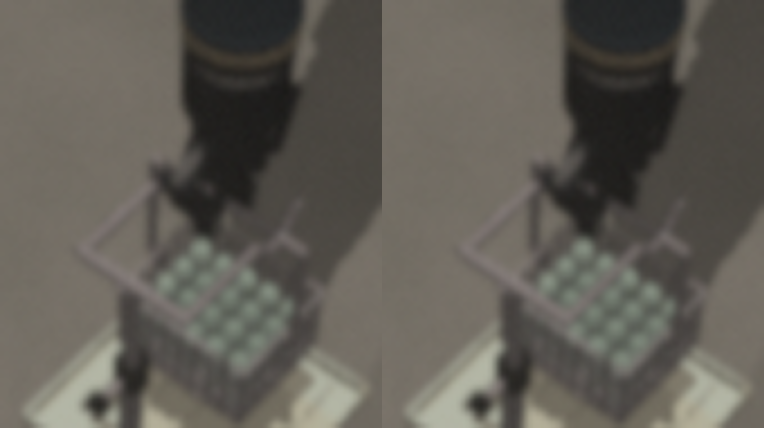

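The basket is hanging and the gripper is free (force about 0). I'll withdraw straight up.

send_rows --motion '[[[0,0,-0.3],[0,0,0],0.4],[[0,0,-0.8],[0,0,0],0.4],[[0,0,-1.4],[0,0,0],0.4],[[0,0,-2],[0,0,0],0.4],[[0,0,-2.8],[0,0,0],0.4],[[0,0,-4],[0,0,0],0.4],[[0,0,-5.5],[0,0,0],0.4],[[0,0,-7.5],[0,0,0],0.4],[[0,0,-9.5],[0,0,0],0.4],[[0,0,-11],[0,0,0],0.4]]'

```text
time_s: 36.25
eef_pos: [584.4, 225.3, 332.7]
eef_rot: [-3.141, -0.011, 0.13]
contact_force: [0.4, -0.1, 0.3]
width: 0.402
```

send_rows --motion '[[[-1,0,-1],[0,0,0],0.4],[[-3,0,-2],[0,0,0],0.4],[[-5,0,-3],[0,0,0],0.4],[[-8,0,-3],[0,0,0],0.4],[[-11,0,-3],[0,0,0],0.4],[[-14,0,-3],[0,0,0],0.4],[[-17,0,-3],[0,0,0],0.4],[[-19,0,-3],[0,0,0],0.4],[[-20,0,-3],[0,0,0],0.4],[[-20,0,-3],[0,0,0],0.4]]'

```text
time_s: 37.25
eef_pos: [384.8, 199.1, 361.3]
eef_rot: [-3.141, -0.013, 0.131]
contact_force: [0.1, 0.2, -0.2]
width: 0.401
```

Run:
```python
from fit import *
o=robot.observe();print(o["time_s"],o["eef_pos"],o["contact_force"],o["width"])
L=[(np.array(l)+[0,0,70],k) for l,k in basket((585.4,225.4),.13,1.37)]
for i in range(3): s2=robot.capture("scene")
print(np.abs(s2["image"].astype(int)-s["image"])[190:275,230:320].mean(), np.abs(s2["image"].astype(int)-s["image"])[300:,:150].mean())
draw(s2,L,(225,190,325,295),3.8,"ov15s")
c=robot.capture("top")
draw(c,L,(155,105,255,215),4,"ov15t")
for cam in(s2,c):
    for n in ("bail_mid","bail_pivot","basket","reagent_bottle","beaker","tube_rack"): print(n,[(np.round(d["xyz"],1),round(d["score"],2)) for d in robot.pinpoint(cam,n)[:1]])
```

```text
37.35 [386.3  199.44 360.7 ] [ 0.05 -0.07 -0.31] 0.4015386783748261
0.5553376906318083 0.5695502645502646
bail_mid [(array([586.5, 226.8, 239.3]), 0.65)]
bail_pivot [(array([587. , 226.3, 135.3]), 0.86)]
basket [(array([587.5, 224. ,  63.1]), 0.67)]
reagent_bottle [(array([645.8, 442.9,  -1.8]), 0.93)]
beaker [(array([ 615.2, -473.3,   -1.8]), 0.56)]
tube_rack [(array([411.2, 446.3,   5. ]), 0.89)]
bail_mid [(array([584.5, 228.1, 236.6]), 0.55)]
bail_pivot [(array([587.7, 223.5, 133.6]), 0.86)]
basket [(array([582.7, 225.4,  68.9]), 0.9)]
reagent_bottle [(array([645.2, 447.6,   0.6]), 0.76)]
beaker [(array([ 609.9, -472.9,    0.2]), 0.81)]
tube_rack [(array([411.8, 448.7,   0.2]), 0.68)]
```

View pics/ov15s.png

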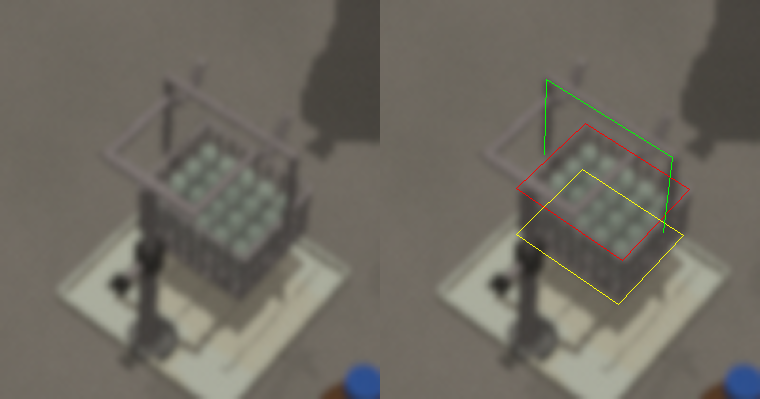

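View pics/ov15t.png

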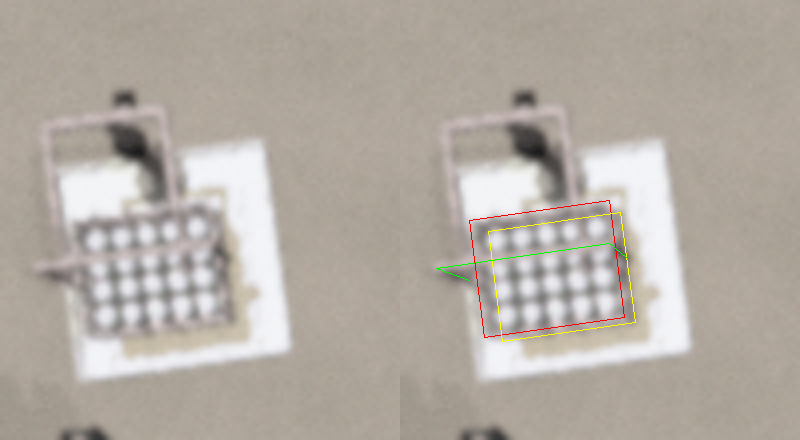

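The crossbar lies in both valleys, the basket hangs level and still, and the bystanders have not moved. I'm handing it in.

```bash
python3 -c "
from plant import robot
print(robot.job_done())"
```

```text
the job is handed in; nothing more can be done
None
```

The basket is hanging by its crossbar in both valleys of the drip stand's hook. I handed the job in at about 37 s of the 72 s allowed, and no verdict is reported.

I swung the bail upright in a loosely closed gripper with the basket standing on the bench. I then pinched the crossbar, lifted, brought it in from the stand's -x side and lowered it in 2–3 mm steps.

**Seating:** The first contact was on the +x flank of the valley and read +11 N, so about 16 N on the hook, within the 20 N limit. I backed off and tried nearby positions, which put the bar centre near x = 585 mm, about 240 mm up. Before release the hook was carrying the full weight, about 10 N in all.

**Last checks:**
- **Gripper:** it was clear of everything, with the force reading near 0.
- **Stillness:** successive pictures showed no change beyond image noise.
- **Level:** the overlay of a level basket matches to about 1–2 px. The networks place the crossbar at about (585.5, 227, 238) and the pivot at about (587, 225, 134).
- **Bystanders:** the bottle, beaker and rack are within network error of where they started.

**Disagreement:** in some pictures the basket sat 1–2 px off the overlay in y, so it may have been pinched a few mm off centre. The bail has about 14 mm of play there.

**Not measured:** forces were only read at the end of each call and at my spot checks, so any brief peak in between was not seen.

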